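Release the slide clamp lever held by its safety bolt

TASK

On the sloping front of the little machine slide, draw the safety bolt fully back by its knob, out of the notch in the lever's hub and away from the lever. Then swing the clamp lever by its black grip right across the face to its far stop, leave the bolt drawn, and let go of everything. Do not disturb the loose things standing around the slide.

Things in the scene. Friction and masses are not known exactly. Their poses are not given: they have to be found in the camera images.
- apron: Fixed machine slide: blue-grey wedge casting, front face sloping 33 degrees from horizontal, steel T-slotted bed 440 mm long behind (top 147 mm high). Origin: on the work surface straight below the lever's pivot; x level from the front to the bed, y left for someone facing the slope, z up. It stands sideways: x points about to the robot's right. The face reaches 130 mm below and 75 mm above the pivot along the slope, y -130 to +175 mm.
- visor_edge (a point): Middle of the lower front edge of a fixed, level, clear plastic chip visor with an aluminium front strip. 8 mm thick, it spans 155 mm to either side along its y and runs back 145 mm (+x; axes as for apron). It roofs the bolt's knob (236 mm above the work surface): a gripper pointing straight down on the knob strikes it; come square to the face or leaning more.
- pivot (a point): Point where the lever's turning axis meets the sloping face, 110 mm above the work surface. Its axes are those of the face, and do not move: x up the slope, y level to the left for someone facing the slope (about away from the robot), z square out of the face.
- bolt (a joint): Steel safety bolt 18 x 10 x 88 mm lying on the face along the face's y, in a staple (face y 63 to 77 mm, 18 mm high off the face). Value in m: 0 = home, its end in the hub's notch; 0.028 = fully drawn, at its stop (slid along face +y). Starts at 0 to 0.004; clear of the notch from 0.015. Friction holds it where it is left; about 3 N moves it.
- bolt_knob (a point): Centre of the top of the bolt's knob, a round steel post 16 mm in diameter standing square to the face, its top 40 mm out of the face and its free length 27 mm. It sits at face x = 0, y = 105 mm + the bolt's value. Axes as for pivot.
- lever (a joint): Clamp lever turning about the face's z at the pivot. Value in rad: 0 = clamped (grip low on the left), growing anticlockwise looking onto the face; 1.5 = far stop (grip low on the right). Starts at 0 to 0.03; turns only about 0.1 rad while the bolt is in the notch. Friction holds it where it is left; about 4 N at the grip swings it.
- lever_grip (a point): Centre of the outer end of the black grip, a cylinder 22 mm in diameter, 50 mm long, square to the face from 24 mm (top of the arm) to 74 mm out of it, 90 mm from the pivot. At lever value q it is at face x = 90 cos(2.356 + q), y = 90 sin(2.356 + q) mm. Its z axis is the face's z; x and y turn with the lever.
- oiler: Loose bystander: white plastic oil bottle, 52 mm in diameter, 140 mm tall, origin at the centre of its underside. Standing beside the slide.
- collet_chuck: Loose bystander: turned steel collet chuck, 62 mm in diameter at its foot, 95 mm tall, origin at the centre of its underside. Standing beside the slide.
- vee_block: Loose bystander: dark steel block with a slot in its top, 60 x 50 x 54 mm, origin at the centre of its underside. Standing beside the slide.

How it is judged:
On the way:
1. the safety bolt is drawn at least 23 of its 28 mm while the lever is still clamped (under 0.15 rad) (value of joint bolt above 0.023 m and value of joint lever below 0.15 rad), for 0.1 s.
At the end, for the whole second after the job is handed in: The lever rests at its far stop (value above 1.38 of 1.5 rad), the bolt is still drawn (above 20 of 28 mm), both are still, and the gripper has let go (value of joint lever above 1.38 rad and value of joint bolt above 0.02 m and velocity of joint lever between -0.05 and 0.05 rad/s and velocity of joint bolt between -0.01 and 0.01 m/s); the robot touches nothing.
It fails at once if a loose bystander (oil bottle, collet chuck or vee block) is shifted more than 30 mm or tipped more than 0.4 rad (distance of any of oiler, collet_chuck, vee_block from where it was at the start of the episode above 0.03 m or angle between any of oiler, collet_chuck, vee_block's own z axis and vertical above 0.4 rad).
It also fails if it takes over 45 s, if anything falls off the work surface, if the arm or the gripper's body presses on something with over 40 N, if the wrist force passes 120 N, or if a joint passes its speed limit or range.

ROBOT

A 6-joint arm with a two-finger parallel gripper is mounted at the origin on the work surface. World frame = base frame: x ahead of the robot, y to its left, z up, the work surface at z = 0. Lengths are in m, angles in rad, forces in N, time in s.
With the tool pointing down it reaches from about 0.35 to 0.8 m from the base axis. Payload 7.3 kg.
Tool frame: the origin (TCP) lies between the finger pads; the fingertips stand 25 mm ahead of it and the grasp point (between the pads) lies 6 mm ahead of it (r.tip_extent is the distance from the TCP to the fingertips, in m); z points along the fingers, y is the direction in which the jaws open and shut (so a half turn about z gives the same grasp; the last joint's range is limited). The gripper opens to 85 mm and grips with 20 to 120 N. Pads are 22 mm wide; open, the fingers measure 114 mm over their backs; the gripper's body (76 mm by 85 mm) begins 54 mm behind the grasp point. The pads swing forward as they close: fully open they stand 13 mm farther back than shut.
Start: joints at [1.114, 0.342, 1.524, -0, 1.275, -0.146], TCP at [0.161, 0.5, 0.228] pointing down, gripper open.
Joint ranges: [-2.53, 2.53], [-0.77, 2.02], [0.04, 2.7], [-1, 4.14], [0.28, 2.66], [-3.11, 3.11]. Speed limits (rad/s): [2.57, 2.57, 3.14, 3.14, 3.14, 3.14].

INTERFACE

Orientations are given as a unit quaternion [x, y, z, w].
In Python, from workcell import r, command_gripper, optics gives the robot as it stands. The module is installed in compiled form; this text tells all that it offers. Calls block until the motion is done:
- r.reach(position, orientation): joint-space move of the TCP to a pose.
- r.move_straight(position, orientation=None, speed=0.15, max_force=None): straight line of the TCP; orientation=None keeps the orientation; speed is the mean speed in m/s. With max_force (N) it stops when the force on the tool has changed by that much, and returns True; else False.
- r.movej(angles): joint-space move.
- command_gripper(opening, force=None): finger opening in m; force is the grip in N (None keeps the last); returns when the fingers have stopped.
- r.hold(seconds).
- r.solve_ik(position, orientation): joint angles nearest the present ones, or None.
- r.read_state(): the state.
- optics.get_image(name): name is "scene" or "top" or "wrist"; returns (picture, depth): 480x640x3 uint8, red, green, blue; 480x640 float32, m along the optical axis (not along the pixel's ray), 0 where there is no reading.
- optics.camera_model(name): a dict with "K" (3x3 intrinsics, pixels), "R" (3x3) and "t" (3): a world point X has camera coordinates R X + t; the wrist camera has in their place "tool_from_camera" (4x4, takes a point from camera to tool coordinates, whose origin is the TCP and whose axes are the flange's). Camera axes: x right, y down, z forward; pixel columns grow to the right and rows downward; lengths in m; the calibration is good to about 2 mm. A picture is of the moment at which its call begins: read the wrist's pose just before it. camera_model takes no time and is no camera call.
A pose or a line that the arm cannot do raises r.PlanningError and nothing moves.
- r.finish_job(): hands the job in, once; it reports no verdict.
The state is a dict: "time_s": time; "joint_positions": joint angles; "dq": joint speeds; "tau": joint torques, N m; "eef_pos": TCP position; "eef_rot": TCP orientation; "contact_force": force on the tool from outside, world axes, zero at the start; "torque": the same for the moment, N m; "grip_width": finger opening in m.
Only numpy, scipy, OpenCV 4.12 (cv2) and the standard library are available. Lean on these libraries where they do the work, as an engineer would, in place of code of your own. Each camera call takes 0.05 s, during which the arm holds its last target.

## Working session

There is one attempt and no reset: what is moved stays moved. The work goes in short steps, each a Python script; the robot and the scene stay as the last script left them, time stands still between calls to the robot, and variables do not carry over. Pictures are saved under pics/ and viewed, and the job is handed in when it is done.

```bash
mkdir -p pics; python3 - <<'E'
from workcell import r, optics
import cv2, numpy as np
for n in ("scene","top"):
    p,d=optics.get_image(n); cv2.imwrite(f"pics/{n}0.png",p[:,:,::-1]); np.savez(f"pics/{n}0.npz",p=p,d=d,**{k:np.array(v) for k,v in optics.camera_model(n).items()})
s=r.read_state(); print(s["time_s"],s["eef_rot"])
E
```

```text
0.1 [ 1.54779979e-01  9.87948726e-01 -6.54224361e-04 -2.10216634e-04]
```

View pics/scene0.png

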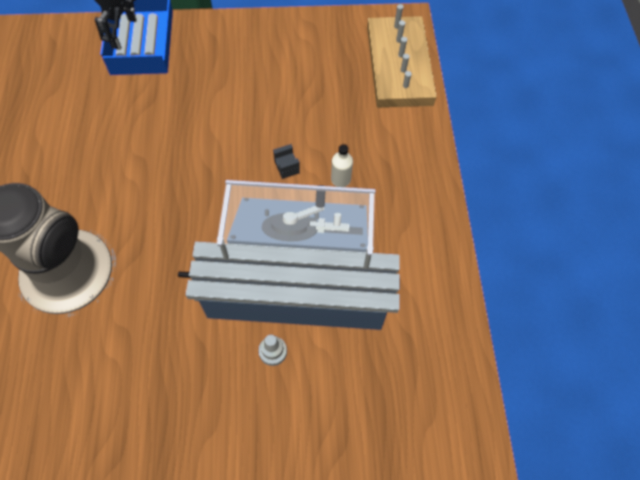

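View pics/top0.png

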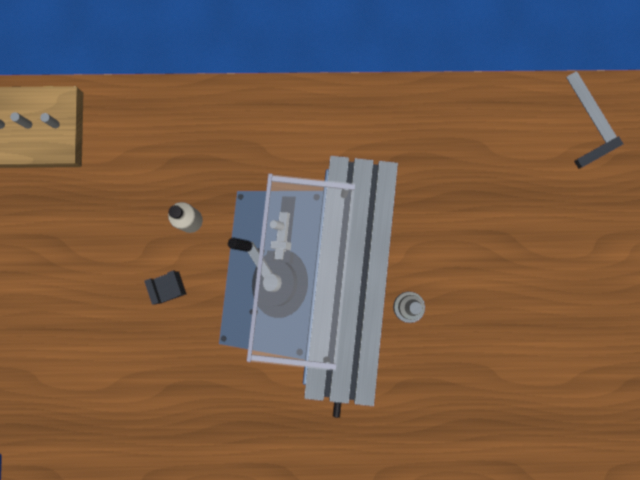

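```bash
python3 - <<'E'
import cv2, numpy as np
z=np.load("pics/top0.npz"); print(z["K"],z["R"],z["t"])
c=z["p"][150:410,140:440,::-1]; c=cv2.resize(c[20:230,70:270],None,fx=3.9,fy=2.8*1.0) if 0 else cv2.resize(c[20:220,70:230],None,fx=3,fy=3,interpolation=cv2.INTER_CUBIC)
cv2.imwrite("pics/topc.png",c)
z=np.load("pics/scene0.npz"); print(z["K"],z["R"],z["t"])
c=cv2.resize(z["p"][140:300,200:410,::-1],None,fx=3.7,fy=3.7,interpolation=cv2.INTER_CUBIC); cv2.imwrite("pics/scenec.png",c)
E
```

```text
[[596.13767185   0.         315.48586779]
 [  0.         596.13767185 243.65697334]
 [  0.           0.           1.        ]] [[-0.00922362 -0.99995335  0.00286738]
 [-0.99680997  0.00896722 -0.07930617]
 [ 0.07927676 -0.00358972 -0.99684618]] [-0.02650463  0.61233526  1.17510728]
[[585.24181458   0.         318.67199813]
 [  0.         585.24181458 238.8520077 ]
 [  0.           0.           1.        ]] [[ 0.99860397 -0.05181552  0.01025992]
 [-0.04192671 -0.89568417 -0.44270985]
 [ 0.03212889  0.44166165 -0.89660622]] [-0.5983841   0.07546001  1.38528574]
```

View pics/topc.png

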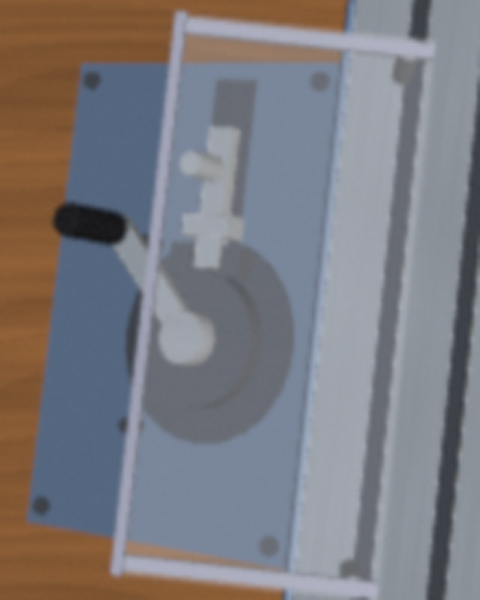

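View pics/scenec.png

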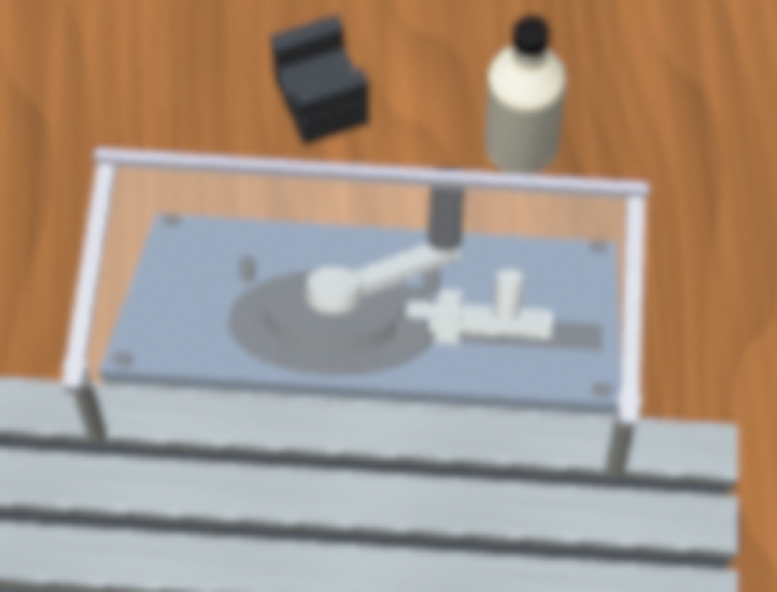

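```bash
cat > geo.py <<'E'
import numpy as np
from scipy.spatial.transform import Rotation as Ro
a=np.radians(33)
def apR(yaw): return Ro.from_euler('z',yaw).as_matrix()
F=np.array([[np.cos(a),0,-np.sin(a)],[0,1,0],[np.sin(a),0,np.cos(a)]])
def face2w(p,f): # p=(x,y,yaw)
    return np.array([p[0],p[1],.110])+ (apR(p[2])@F@np.array(f,float))
def grip(q,z=.074): return [.09*np.cos(2.356+q),.09*np.sin(2.356+q),z]
C={n:dict(np.load(f"pics/{n}0.npz")) for n in("top","scene")}
def proj(n,X):
    c=C[n]; x=c["K"]@(c["R"]@X+c["t"]); return x[:2]/x[2]
def unproj(n,uv,z): # at world height z
    c=C[n]; d=c["R"].T@np.linalg.inv(c["K"])@np.array([*uv,1]); o=-c["R"].T@c["t"]; return o+d*(z-o[2])/d[2]
E
cat > fit.py <<'E'
from geo import *
from scipy.optimize import least_squares
T=lambda x,y:np.array([210+x/3,170+y/3]); S=lambda x,y:np.array([200+x/3.7,140+y/3.7])
obs=[("top",(-.13,.175,0),T(82,63)),("top",(-.13,-.13,0),T(28,521)),("top",(.075,-.13,0),T(287,566)),("top",(.075,.175,0),T(343,62)),
("top","k",T(192,162)),("top","g",T(70,219)),
("scene",(-.13,.175,0),S(612,240)),("scene",(-.13,-.13,0),S(158,214)),("scene",(.075,-.13,0),S(103,376)),("scene",(.075,.175,0),S(618,408)),
("scene","k",S(510,275)),("scene","g",S(447,180))]
def res(p):
    o=[]
    for n,f,uv in obs:
        if f=="k": f=(0,.105+p[4],.04)
        if f=="g": f=grip(p[3])
        o.append(proj(n,face2w(p,f))-uv)
    return np.concatenate(o+[[p[3]-.015]]+[[(p[4]-.002)*500]])
s=least_squares(res,[.55,.05,-1.6,.015,.002],loss="soft_l1")
print(s.x); print(res(s.x)[:24].reshape(-1,2).round(1))
p=s.x
print("piv",face2w(p,(0,0,0)),"knob",face2w(p,(0,.105+p[4],.04)),"grip",face2w(p,grip(p[3])),face2w(p,grip(1.5)))
# visor strip ends top, z .236
for n,uv in (("top",T(181,17)),("top",T(117,570)),("scene",S(648,188)),("scene",S(97,156))):
    X=unproj(n,uv,.24); print("visor end world",X.round(4),"apron",(apR(p[2]).T@(X-[p[0],p[1],0])).round(4))
# others
for nm,n,uv,z in (("oil cap top","top",(176,212),.14),("vee","top",(165,287),.054),("chuck","top",(415,308),.095)):
    X=unproj(n,uv,z); print(nm,X.round(3),(apR(p[2]).T@(X-[p[0],p[1],0])).round(3))
E
python3 fit.py
```

```text
[ 5.32694735e-01  3.41187950e-02 -1.68658251e+00 -2.47848389e-02
  1.45318410e-03]
[[ 0.6 -0.6]
 [ 0.4 -0.1]
 [ 0.6  0.8]
 [ 0.  -0.6]
 [-0.1 -1. ]
 [-0.3 -1.4]
 [-0.1  0.6]
 [-1.9  0. ]
 [-2.5 -0.9]
 [ 0.3 -0.7]
 [-0.7  0.2]
 [-0.3 -1.3]]
piv [0.53269473 0.0341188  0.11      ] knob [0.64095197 0.0434602  0.14354682] grip [0.60813361 0.11829336 0.13827753] [0.48536826 0.13760655 0.13502979]
visor end world [0.7091 0.0428 0.24  ] apron [-0.029   0.1742  0.24  ]
visor end world [0.4064 0.0784 0.24  ] apron [-0.0294 -0.1305  0.24  ]
visor end world [0.7161 0.0432 0.24  ] apron [-0.0302  0.1811  0.24  ]
visor end world [0.4082 0.0782 0.24  ] apron [-0.0294 -0.1288  0.24  ]
oil cap top [0.663 0.222 0.14 ] [-0.202  0.108  0.14 ]
vee [0.528 0.262 0.054] [-0.226 -0.031  0.054]
chuck [ 0.484 -0.218  0.095] [ 0.256 -0.02   0.095]
```

```bash
cat > plan.py <<'E'
from geo import *
P=np.array([.53269,.03412,-1.68658])
def ori(lean,flip=1):
    # tool z = -(face normal leaned by `lean` deg toward -x), tool y = flip*face y
    RF=apR(P[2])@F; l=np.radians(lean)
    n=RF@np.array([-np.sin(l),0,np.cos(l)]); y=flip*RF[:,1]; z=-n; x=np.cross(y,z)
    return Ro.from_matrix(np.c_[x,y,z]).as_quat()
def tcp(f,lean,back=.006):
    """TCP that puts the point `back` ahead of the TCP on face point f"""
    return face2w(P,f)-back*Ro.from_quat(ori(lean)).as_matrix()[:,2]
E
python3 - <<'E'
from plan import *
from workcell import r
print(r.tip_extent)
for fl in(1,-1):
  for L in (0,10):
    for f,b in (((0,.108,.021),.025),((0,.108,.021),.125),((0,.137,.021),.025),(grip(0,.058),.006),(grip(0,.058),.1),(grip(.75,.058),.006),(grip(1.5,.058),.006),(grip(1.5,.058),.1)):
      q=r.solve_ik(tcp(f,L,b),ori(L,fl)); print(fl,L,b,tcp(f,L,b).round(3),None if q is None else np.round(q,2))
E
```

```text
0.025
1 0 0.025 [0.643 0.047 0.149] [ 0.21  0.77  1.15 -0.55  1.45  0.45]
1 0 0.125 [0.649 0.101 0.232] [ 0.28  0.76  0.94 -0.53  1.68  0.4 ]
1 0 0.025 [0.672 0.043 0.149] [ 0.19  0.82  1.04 -0.55  1.49  0.42]
1 0 0.006 [0.606 0.114 0.129] [ 0.32  0.77  1.2  -0.52  1.45  0.57]
1 0 0.1 [0.612 0.165 0.208] [ 0.38  0.76  1.   -0.5   1.67  0.52]
1 0 0.006 [0.549 0.143 0.115] [ 0.39  0.72  1.35 -0.51  1.4   0.68]
1 0 0.006 [0.485 0.132 0.127] [ 0.41  0.61  1.53 -0.5   1.34  0.73]
1 0 0.1 [0.491 0.183 0.205] [ 0.48  0.58  1.35 -0.47  1.57  0.69]
1 10 0.025 [0.643 0.05  0.146] [ 0.27  0.84  1.1  -0.68  1.54  0.53]
1 10 0.125 [0.651 0.118 0.219] [ 0.35  0.85  0.87 -0.67  1.76  0.46]
1 10 0.025 [0.672 0.047 0.146] [ 0.26  0.89  1.   -0.69  1.58  0.48]
1 10 0.006 [0.606 0.115 0.128] [ 0.37  0.85  1.14 -0.65  1.57  0.63]
1 10 0.1 [0.614 0.179 0.197] [ 0.45  0.86  0.92 -0.63  1.78  0.57]
1 10 0.006 [0.549 0.144 0.114] [ 0.45  0.81  1.28 -0.62  1.52  0.74]
1 10 0.006 [0.485 0.133 0.126] [ 0.47  0.7   1.47 -0.61  1.47  0.81]
1 10 0.1 [0.492 0.197 0.195] [ 0.56  0.69  1.27 -0.57  1.69  0.75]
-1 0 0
[... 397 characters left out ...]
  -2.47]
-1 0 0.006 [0.485 0.132 0.127] [ 0.41  0.61  1.53 -0.5   1.34 -2.41]
-1 0 0.1 [0.491 0.183 0.205] [ 0.48  0.58  1.35 -0.47  1.57 -2.46]
-1 10 0.025 [0.643 0.05  0.146] [ 0.27  0.84  1.1  -0.68  1.54 -2.61]
-1 10 0.125 [0.651 0.118 0.219] [ 0.35  0.85  0.87 -0.67  1.76 -2.68]
-1 10 0.025 [0.672 0.047 0.146] [ 0.26  0.89  1.   -0.69  1.58 -2.66]
-1 10 0.006 [0.606 0.115 0.128] [ 0.37  0.85  1.14 -0.65  1.57 -2.51]
-1 10 0.1 [0.614 0.179 0.197] [ 0.45  0.86  0.92 -0.63  1.78 -2.58]
-1 10 0.006 [0.549 0.144 0.114] [ 0.45  0.81  1.28 -0.62  1.52 -2.4 ]
-1 10 0.006 [0.485 0.133 0.126] [ 0.47  0.7   1.47 -0.61  1.47 -2.33]
-1 10 0.1 [0.492 0.197 0.195] [ 0.56  0.69  1.27 -0.57  1.69 -2.39]
```

```bash
python3 - <<'E'
from plan import *
from workcell import r, optics, command_gripper
import cv2
r.reach(tcp((0,.108,.021),10,.225)+[0,0,.05],ori(10))
command_gripper(.036,40)
r.reach(tcp((0,.108,.021),10,.125),ori(10))
s=r.read_state(); print(s["time_s"],s["eef_pos"],tcp((0,.108,.021),10,.125),s["grip_width"])
p,d=optics.get_image("wrist"); m=optics.camera_model("wrist")
np.savez("pics/w1.npz",p=p,d=d,pos=s["eef_pos"],rot=s["eef_rot"],**{k:np.array(v) for k,v in m.items()})
cv2.imwrite("pics/w1.png",p[:,:,::-1]); print(m)
p,d=optics.get_image("scene"); cv2.imwrite("pics/s1.png",p[:,:,::-1])
E
```

```text
3.375 [0.65179215 0.11783827 0.22049585] [0.6511367  0.11768313 0.21903129] 0.03591616772173827
{'K': array([[366.79790792,   0.        , 317.48388949],
       [  0.        , 366.79790792, 234.80130556],
       [  0.        ,   0.        ,   1.        ]]), 'tool_from_camera': array([[ 6.46680836e-05, -9.59596985e-01, -2.81378078e-01,
         7.28130113e-02],
       [ 9.99998782e-01, -3.76775892e-04,  1.51476269e-03,
         1.34091239e-04],
       [-1.55957819e-03, -2.81377833e-01,  9.59595791e-01,
        -1.46638847e-01],
       [ 0.00000000e+00,  0.00000000e+00,  0.00000000e+00,
         1.00000000e+00]])}
```

View pics/w1.png

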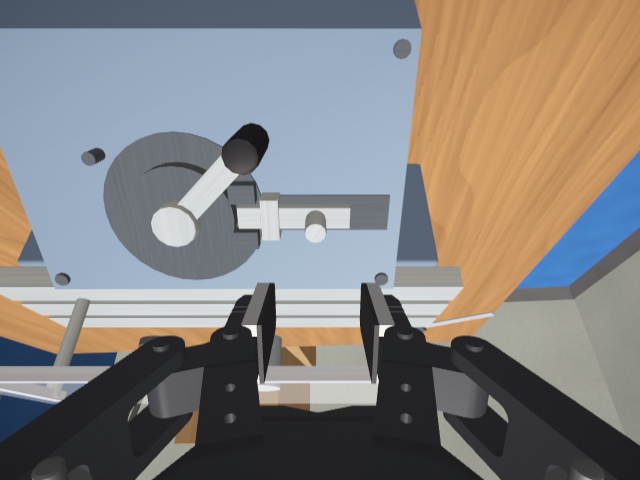

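View pics/s1.png

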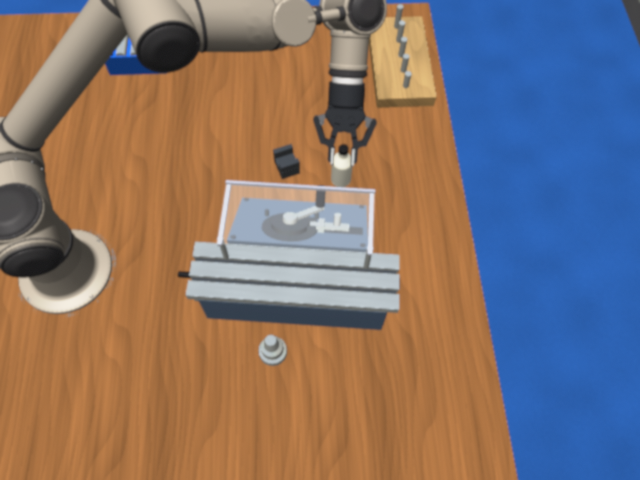

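```bash
cat > fit2.py <<'E'
from geo import *
import sys
from scipy.optimize import least_squares
def wproj(z,X):
    tR=Ro.from_quat(z["rot"]).as_matrix(); t=tR.T@(X-z["pos"]); T=np.linalg.inv(z["tool_from_camera"]); c=T[:3,:3]@t+T[:3,3]
    x=z["K"]@c; return x[:2]/x[2]
W=dict(np.load("pics/w1.npz"))
T=lambda x,y:np.array([210+x/3,170+y/3])
obs=[("top",(-.13,.175,0),T(82,63)),("top",(-.13,-.13,0),T(28,521)),("top",(.075,-.13,0),T(287,566)),("top",(.075,.175,0),T(343,62)),
("top","k",T(192,162)),("top","g",T(70,219)),
("w",(-.13,.175,0),(421,28)),("w","k",(316,233)),("w","g",(241,156))]
def res(p):
    o=[]
    for n,f,uv in obs:
        if f=="k": f=(0,.105+p[4],.04)
        if f=="g": f=grip(p[3])
        X=face2w(p,f)
        o.append((wproj(W,X) if n=="w" else proj(n,X))-uv)
    return np.concatenate(o+[[(p[3]-.015)*30]]+[[(p[4]-.002)*500]])
s=least_squares(res,[.53,.035,-1.68,.015,.002],loss="soft_l1")
print(s.x); print(res(s.x)[:-2].reshape(-1,2).round(1))
E
python3 fit2.py
```

```text
[ 5.35476881e-01  3.63100888e-02 -1.68365812e+00  3.45325150e-03
  7.13688847e-04]
[[-0.8 -1.8]
 [-0.5 -1.4]
 [-0.5 -0.8]
 [-1.5 -2.2]
 [-1.5 -2.1]
 [-2.5 -1.9]
 [-0.5  0.9]
 [-0.1  0.9]
 [-1.9  2. ]]
```

```bash
sed -i 's/^P=.*/P=np.array([.5355,.0363,-1.6837])/' plan.py; cat > snap.py <<'E'
from workcell import r, optics
import cv2, numpy as np
def snap(n,name):
    s=r.read_state(); p,d=optics.get_image(n); cv2.imwrite(f"pics/{name}.png",p[:,:,::-1])
    m=optics.camera_model(n)
    np.savez(f"pics/{name}.npz",p=p,d=d,pos=s["eef_pos"],rot=s["eef_rot"],**{k:np.array(v) for k,v in m.items()})
E
python3 - <<'E'
from plan import *
from snap import *
from workcell import command_gripper
f=(0,.107,.021)
r.move_straight(tcp(f,10,.125),ori(10))
print(r.move_straight(tcp(f,10,.025),ori(10),speed=.07,max_force=10))
s=r.read_state(); print(s["time_s"],s["eef_pos"],tcp(f,10,.025),s["contact_force"])
snap("wrist","w2")
E
```

```text
False
5.3 [0.64523069 0.05290514 0.1462266 ] [0.64502825 0.05255096 0.14589592] [-0.42986293 -0.0097209   0.58081146]
```

View pics/w2.png

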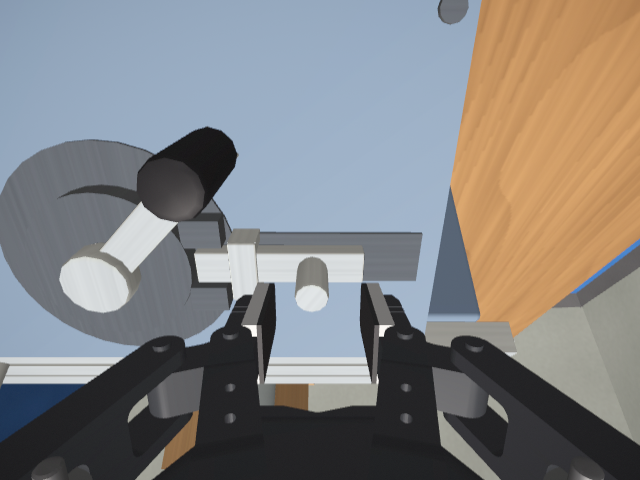

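```bash
python3 - <<'E'
import numpy as np
from plan import *
z=dict(np.load("pics/w2.npz"))
def tc(u,v):
    D=z["d"][v,u]; c=D*(np.linalg.inv(z["K"])@[u,v,1]); T=z["tool_from_camera"]; return T[:3,:3]@c+T[:3,3]
for uv in ((312,298),(308,296),(172,190),(260,310),(380,310),(268,290),(335,262)):
    t=tc(*uv); w=Ro.from_quat(z["rot"]).as_matrix()@t+z["pos"]; RF=apR(P[2])@F
    print(uv,t.round(4),"face",(RF.T@(w-[P[0],P[1],.11])).round(4))
E
```

```text
(312, 298) [-0.0022 -0.0021  0.0064] face [-0.0012  0.105   0.0402]
(308, 296) [-0.0005 -0.0039  0.005 ] face [-0.0031  0.1032  0.0413]
(172, 190) [ 0.0548 -0.0431 -0.0378] face [-0.065   0.0641  0.0738]
(260, 310) [ 0.0127 -0.0194 -0.0333] face [-0.0228  0.0878  0.0766]
(380, 310) [ 0.0129  0.0217 -0.0337] face [-0.023   0.1288  0.077 ]
(268, 290) [ 0.0122 -0.0189 -0.016 ] face [-0.0192  0.0883  0.0597]
(335, 262) [0.0056 0.0095 0.0323] face [-0.0044  0.1167  0.0133]
```

```bash
python3 - <<'E'
import numpy as np
from plan import *
from fit2 import wproj
z=dict(np.load("pics/w2.npz"))
R=Ro.from_quat(z["rot"]).as_matrix()
for zz in (-.03,-.01,.0,.01,.02,.025):
    print(zz,wproj(z,R@np.array([.011,-.018,zz])+z["pos"]).round(0),wproj(z,R@np.array([-.011,-.018,zz])+z["pos"]).round(0))
for v in range(282,300,3):
    for u in (262,266,270,273): 
        D=z["d"][v,u]; c=D*(np.linalg.inv(z["K"])@[u,v,1]); T=z["tool_from_camera"]; print((u,v),(T[:3,:3]@c+T[:3,3]).round(3),end=' ')
    print()
E
```

```text
[ 5.35476881e-01  3.63100888e-02 -1.68365812e+00  3.45325150e-03
  7.13688847e-04]
[[-0.8 -1.8]
 [-0.5 -1.4]
 [-0.5 -0.8]
 [-1.5 -2.2]
 [-1.5 -2.1]
 [-2.5 -1.9]
 [-0.5  0.9]
 [-0.1  0.9]
 [-1.9  2. ]]
-0.03 [265. 310.] [268. 364.]
-0.01 [272. 286.] [274. 334.]
0.0 [275. 277.] [276. 322.]
0.01 [277. 268.] [279. 311.]
0.02 [279. 261.] [281. 302.]
0.025 [280. 257.] [282. 297.]
(262, 282) [ 0.012 -0.022 -0.008] (266, 282) [ 0.012 -0.021 -0.008] (270, 282) [ 0.012 -0.019 -0.009] (273, 282) [ 0.012 -0.018 -0.008] 
(262, 285) [ 0.013 -0.022 -0.013] (266, 285) [ 0.013 -0.02  -0.013] (270, 285) [ 0.013 -0.018 -0.013] (273, 285) [ 0.012 -0.018 -0.01 ] 
(262, 288) [ 0.013 -0.021 -0.015] (266, 288) [ 0.013 -0.02  -0.016] (270, 288) [ 0.012 -0.018 -0.015] (273, 288) [ 0.01  -0.018 -0.01 ] 
(262, 291) [ 0.013 -0.021 -0.018] (266, 291) [ 0.012 -0.019 -0.017] (270, 291) [ 0.013 -0.018 -0.018] (273, 291) [ 0.009 -0.018 -0.01 ] 
(262, 294) [ 0.013 -0.021 -0.021] (266, 294) [ 0.013 -0.019 -0.02 ] (270, 294) [ 0.012 -0.018 -0.02 ] (273, 294) [ 0.008 -0.018 -0.01 ] 
(262, 297) [ 0.012 -0.02  -0.022] (266, 297) [ 0.013 -0.019 -0.023] (270, 297) [ 0.012 -0.017 -0.021] (273, 297) [ 0.007 -0.018 -0.011]
```

```bash
python3 - <<'E'
from snap import *
snap("scene","s2"); snap("top","t2")
s=r.read_state()
from scipy.spatial.transform import Rotation as Ro
R=Ro.from_quat(s["eef_rot"]).as_matrix()
for n in("s2","t2"):
    z=np.load(f"pics/{n}.npz"); L=[]
    for zz in (-.03,-.01,.025):
        for y in(-.018,.018):
            x=z["K"]@(z["R"]@(R@[0,y,zz]+s["eef_pos"])+z["t"]); L.append(x[:2]/x[2])
    L=np.array(L); c=L.mean(0).astype(int); print(n,c)
    u0,v0=c[0]-50,c[1]-50
    im=cv2.resize(z["p"][v0:v0+100,u0:u0+100,::-1],None,fx=6,fy=6,interpolation=cv2.INTER_CUBIC)
    for i,q in enumerate((L-[u0,v0])*6+2.5): cv2.circle(im,tuple(q.astype(int)),3,((0,0,255),(0,255,0),(255,0,0))[i//2],-1)
    cv2.imwrite(f"pics/{n}c.png",im)
E
```

```text
s2 [338 207]
t2 [266 220]
```

View pics/s2c.png

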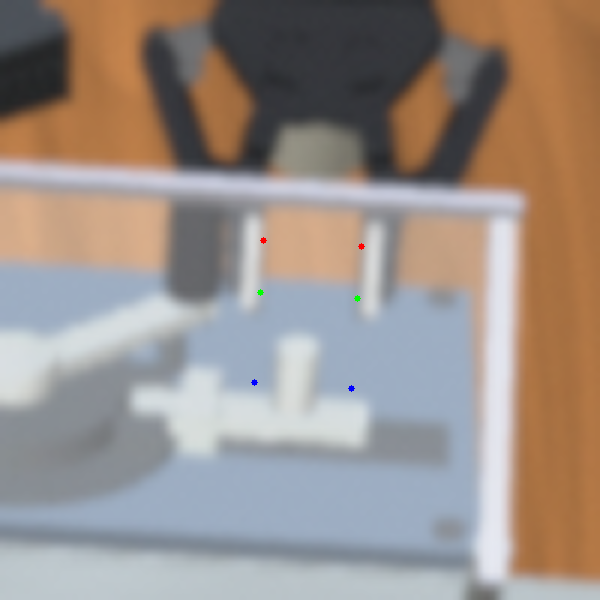

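View pics/t2c.png

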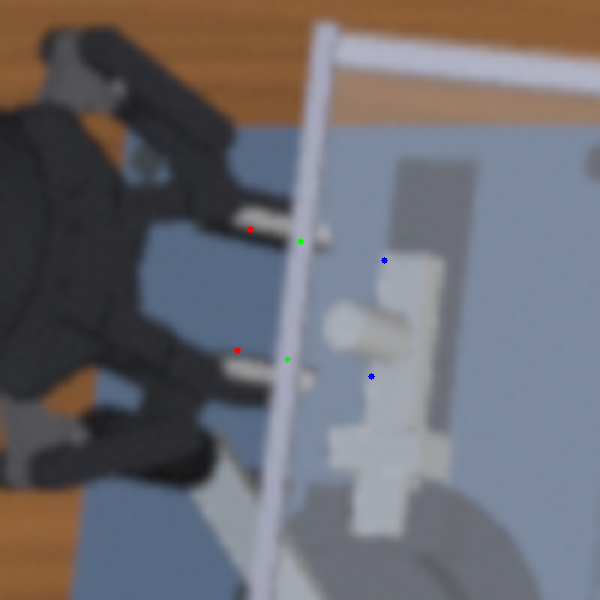

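```bash
python3 - <<'E'
from plan import *
from snap import *
f=(0,.107,.021)
print(r.move_straight(tcp(f,10,-.005),ori(10),speed=.05,max_force=10))
s=r.read_state(); print(s["time_s"],s["eef_pos"],tcp(f,10,-.005),s["contact_force"])
T=optics.camera_model("wrist")["tool_from_camera"][:3,3]
print("cam",Ro.from_quat(s["eef_rot"]).as_matrix()@T+s["eef_pos"])
snap("wrist","w3"); snap("scene","s3")
z=np.load("pics/s3.npz"); cv2.imwrite("pics/s3c.png",cv2.resize(z["p"][100:300,200:420,::-1],None,fx=3,fy=3,interpolation=cv2.INTER_CUBIC))
E
```

```text
False
6.2 [0.64284509 0.03219001 0.1240991 ] [0.64272315 0.03222128 0.12395531] [0.03933339 0.23010882 0.14494865]
cam [0.6602507  0.18445298 0.18170182]
```

View pics/w3.png

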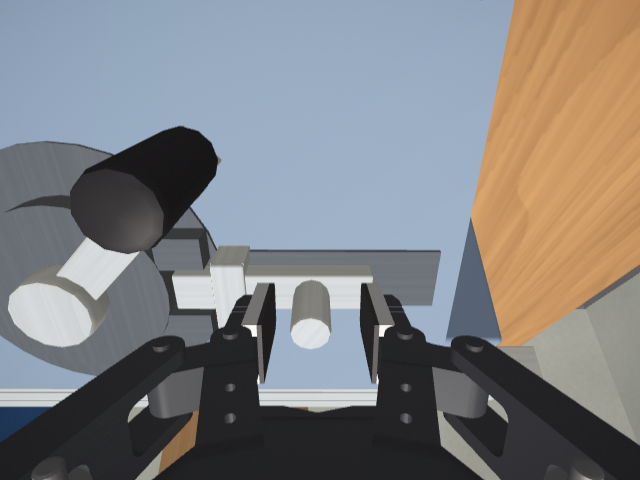

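View pics/s3c.png

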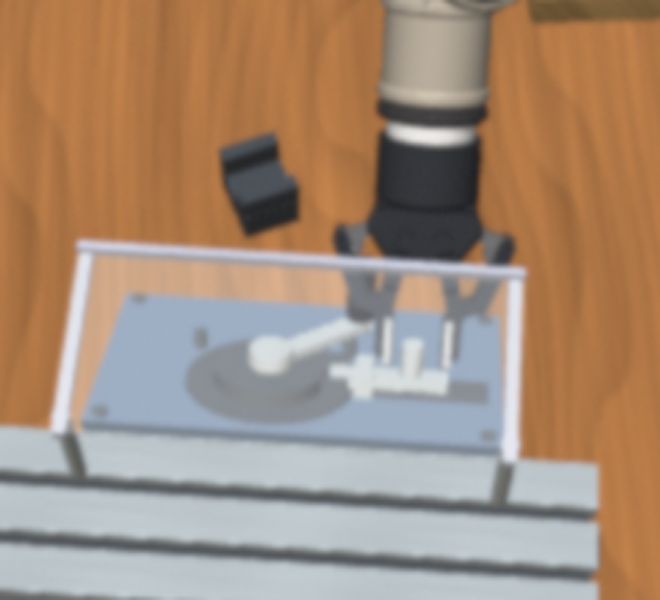

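```bash
python3 - <<'E'
from plan import *
from snap import *
from workcell import command_gripper
command_gripper(.0,30)
s=r.read_state(); print(s["grip_width"],s["contact_force"])
yv=apR(P[2])[:,1]; p0=np.array(s["eef_pos"])
print(r.move_straight(p0+.034*yv,speed=.03,max_force=15))
s=r.read_state(); print(s["time_s"],(np.array(s["eef_pos"])-p0)@yv,s["grip_width"],s["contact_force"])
snap("wrist","w4"); 
E
```

```text
0.014457401093221453 [-2.0315105   1.92025028  2.11596124]
True
7.4583 0.025279452094229406 0.0148139353402207 [-1.26620054  1.43752251  5.01659244]
```

View pics/w4.png

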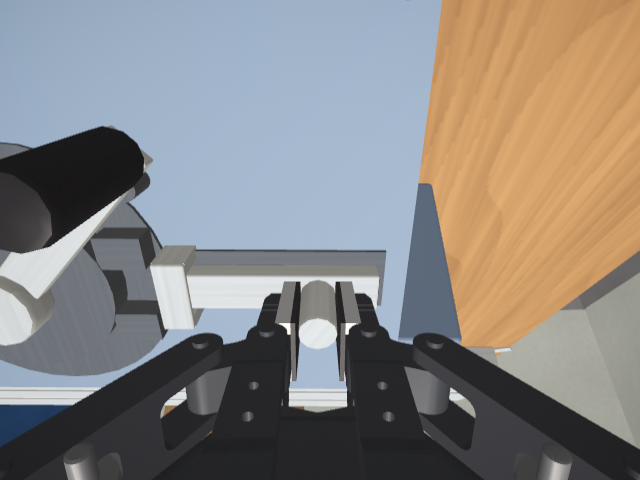

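```bash
cat > meas.py <<'E'
from plan import *
def face(name,u,v):
    z=np.load(f"pics/{name}.npz"); D=z["d"][v,u]; c=D*(np.linalg.inv(z["K"])@[u,v,1])
    if "tool_from_camera" in z: T=z["tool_from_camera"]; w=Ro.from_quat(z["rot"]).as_matrix()@(T[:3,:3]@c+T[:3,3])+z["pos"]
    else: w=z["R"].T@(c-z["t"])
    return ((apR(P[2])@F).T@(w-[P[0],P[1],.11])).round(4)
E
python3 -c "
from meas import *
print(face('w4',318,334),face('w4',20,210),face('w3',311,334),face('w3',116,210))"
```

```text
[-0.0006  0.1328  0.0398] [-0.0653  0.0669  0.0732] [-0.0013  0.105   0.0406] [-0.0658  0.0638  0.0744]
```

```bash
python3 - <<'E'
from plan import *
from snap import *
from workcell import command_gripper
command_gripper(.034)
s=r.read_state(); zt=Ro.from_quat(s["eef_rot"]).as_matrix()[:,2]
r.move_straight(np.array(s["eef_pos"])-.1*zt,speed=.15)
command_gripper(.046)
f=grip(.003,.042)
r.reach(tcp(f,0,.08),ori(0))
snap("wrist","w5")
print(r.move_straight(tcp(f,0,-.006),ori(0),speed=.08,max_force=10))
s=r.read_state(); print(s["time_s"],s["contact_force"],s["eef_pos"],tcp(f,0,-.006))
snap("wrist","w6")
E
```

```text
False
10.625 [-0.42352137  0.64140809 -0.45257937] [0.60714175 0.10216695 0.10596346] [0.6067958  0.10181385 0.10543442]
```

View pics/w5.png

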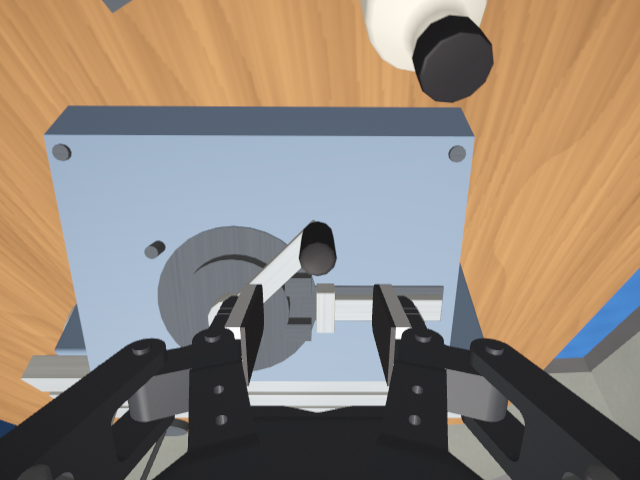

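View pics/w6.png

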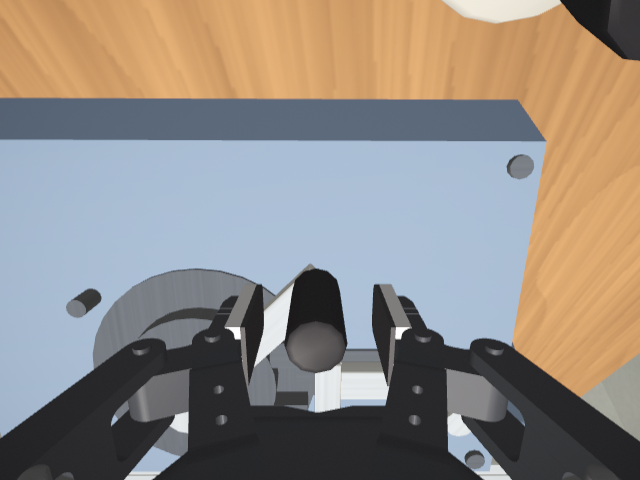

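```bash
python3 - <<'E'
from plan import *
from snap import *
from workcell import command_gripper
command_gripper(0,30)
s=r.read_state(); print(s["grip_width"],s["contact_force"])
p0=np.array(s["eef_pos"]); b=-.006; f0=tcp(grip(.003,.042),0,b)
for q in np.append(np.linspace(.15,1.35,9),[1.43,1.5,1.53]):
    st=r.move_straight(tcp(grip(q,.042),0,b)+(p0-f0),ori(0),speed=.06,max_force=25 if q<1.4 else 15)
    s=r.read_state(); print(round(q,2),st,s["time_s"],s["grip_width"],np.round(s["contact_force"],1))
    if st: break
snap("wrist","w7"); snap("top","t7")
E
```

```text
0.021349041607870347 [-3.57815932  1.68721243  3.46518251]
0.15 False 11.3833 0.021025636866239376 [ 5.1  1.2 -1.6]
0.3 False 11.7583 0.021215269876190712 [ 9.3  5.  -5.7]
0.45 False 12.1333 0.021283248203268303 [ 12.1  10.6 -10.3]
0.6 False 12.5083 0.02138775838948683 [ 7.2 11.2 -8.5]
0.75 False 12.8833 0.021431969022272988 [ 4.9  9.4 -6.1]
0.9 False 13.2583 0.021011753406063427 [ 4.   6.8 -2.8]
1.05 False 13.6333 0.021412667587113257 [ 3.9  6.2 -1.4]
1.2 False 14.0083 0.0209207336465986 [ 2.1  5.4 -1.5]
1.35 False 14.3833 0.021312296211366356 [ 2.   4.8 -0.4]
1.43 False 14.65 0.021325383074001957 [ 2.8  3.9 -0.2]
1.5 False 14.9083 0.021003157027779936 [ 4.3  3.8 -0.1]
1.53 False 15.1583 0.020956004150870816 [ 6.8  5.3 -3.3]
```

View pics/w7.png

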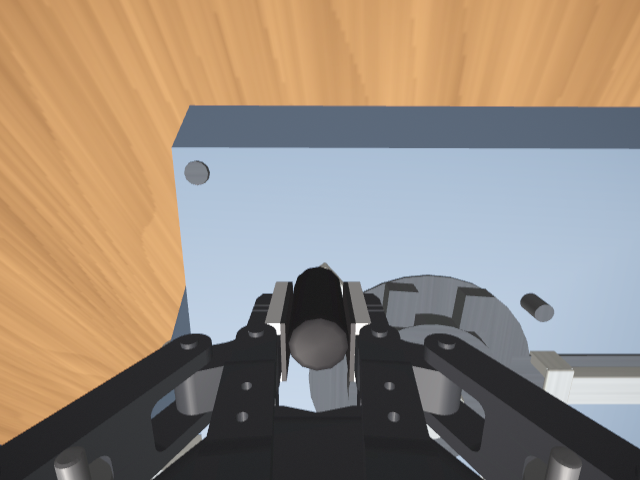

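```bash
python3 - <<'E'
from plan import *
from snap import *
from workcell import command_gripper
s=r.read_state(); p=np.array(s["eef_pos"])
RF=apR(P[2])@F
print(r.move_straight(p+RF@[.66*.006,-.75*.006,0],ori(0),speed=.03,max_force=12))
s=r.read_state(); print(np.array(s["eef_pos"])-p,s["contact_force"])
command_gripper(.046)
s=r.read_state(); print(s["contact_force"])
r.move_straight(np.array(s["eef_pos"])+.11*RF[:,2],speed=.12)
s=r.read_state(); print(s["time_s"],s["contact_force"])
snap("wrist","w8"); snap("top","t8"); snap("scene","s8")
E
```

```text
True
[ 0.00020882  0.00019198 -0.00014584] [ 4.55726765  0.95979165 -1.32664008]
[ 0.03458693 -0.24238507 -0.6168277 ]
16.8917 [ 0.34574295 -0.14833308 -0.25846101]
```

View pics/w8.png

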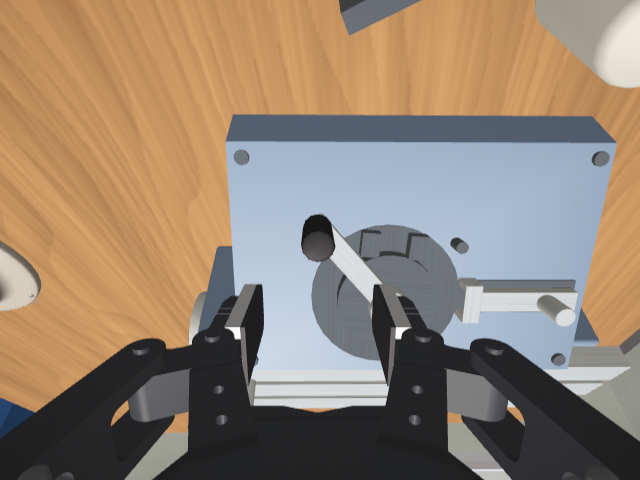

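View pics/s8.png

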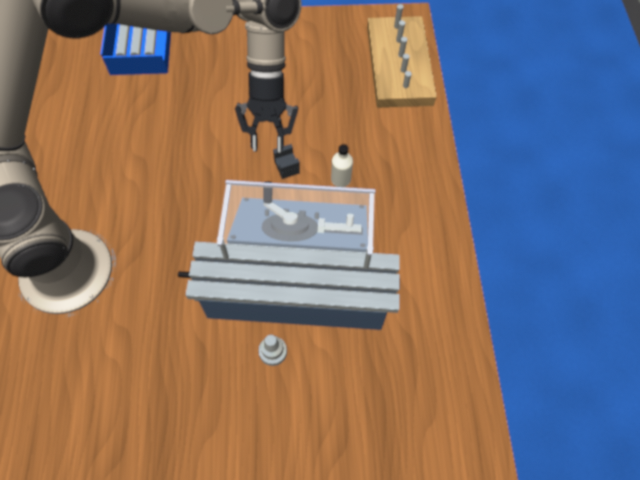

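View pics/t8.png

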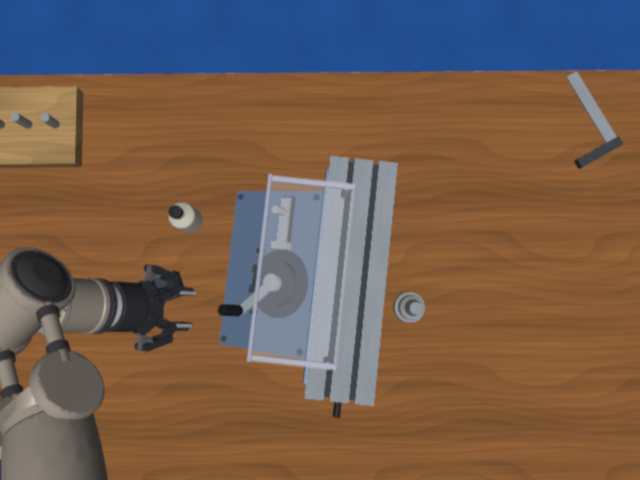

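```bash
python3 - <<'E'
from meas import *
g=face('w8',318,247); k=face('w8',566,318); h=face('w5',318,258)
print(g,k,h,[(np.arctan2(x[1],x[0])-2.356)%(2*np.pi) for x in (g,h)])
E
```

```text
[-0.0688 -0.059   0.0736] [-0.0002  0.133   0.0404] [-0.0651  0.0641  0.0732] [np.float64(1.4944582746836925), np.float64(0.007934273720497043)]
```

Lever at about 1.49 rad, bolt drawn about 28 mm, and the gripper is clear. I'm handing in.

```bash
python3 -c "
from workcell import r
r.hold(.3); print(r.read_state()['time_s']); r.finish_job()"
```

```text
17.3417
the job is handed in; nothing more can be done
```

The safety bolt is drawn fully back, the lever is swung to its far stop, and the job was handed in at 17.3 s of the 45 s allowed.

- **Bolt:** I gripped it by the knob, leaning 10° off square to the face, and slid it until it stopped. The knob moved about 27.8 mm while the lever was still near 0 rad. It was still at about 28 mm after the lever was swung.
- **Lever:** I gripped the black grip and swung it until a small force showed it was against its stop. The last wrist-camera measurement gave 1.49 of 1.5 rad.
- **Letting go:** I opened the gripper and drew it back 110 mm square to the face. The force on the tool read about zero afterwards. In the last top and scene pictures the oil bottle, chuck and vee block stand where they started.

**Disagreement found:** at the opening I used, the camera images showed the fingertips about 30 mm farther back than the stated 25 mm ahead of the TCP. I placed both grasps by what the images showed.

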